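# Snap a furniture foot into a rail and tug it to prove it holds

## Task

Take the black foot from the wooden holder and push it straight down into the hole in the dark rail on the sprung check stand until it clicks fully home. Then tug it straight up with about 15 N and hold that steady pull for a good second to prove it is retained, and let go, leaving it home in the rail. Never push or pull it harder than about 20 N, and leave everything else where it is.

Things in the scene. Friction and masses are not known exactly. Their poses are not given: they have to be found in the camera images.
- foot_black: Black plastic furniture foot, upside down, stem in a hole of the holder. Head: cylinder 30 mm diameter, 34 mm tall, plus an 18 mm rubber disc, 3 mm thick, on top. Stem 27 mm: neck 9 mm diameter (12 mm long), barb 16 mm diameter (4 mm), cone down to 7 mm. Origin: on the axis at the head's underside (level with the holder's top as it stands); z up. About 60 g. The one to fit; lifts straight out.
- rail_foot (a point): Piece of dark grey furniture rail, 48 x 130 mm, 36 mm tall, held between blue cheeks in the sprung cradle of the check stand; clear around its top. This point: centre of its underside; z up, y along its length. A vertical 18 mm hole with a 3 mm chamfer with a bright rim goes right through its middle. Two hidden spring latches sit in the hole, 2 to 11 mm below the top face.
- rail_mouth (a point): Centre of the hole's mouth, at the rail's top face, 76 mm above the table; z up. A foot that is home has its origin here. The latches resist cone and barb with about 4 to 10 N, then snap in behind the barb just before the head meets the rail. Clicked in, it has 1 to 5 mm of free axial play (differs each time) before the latches take the pull, and cannot come out; not clicked, it comes out at a few newtons.
- cradle (a joint): Height of the sprung cradle with the rail, m: 0 at rest, grows as the foot is pulled up, negative as it is pushed down. A stiff spring scale, moving up or down by only 0.2 mm per newton. At the negative y end of the rail a red pointer on the cradle moves in front of a white plate on the stand.
- holder: Fixed block of light wood, 70 x 210 mm, 42 mm tall, with three vertical 20 mm holes in a row along its y axis, at y = -70, 0 and +70 mm, that hold the three feet in any order. Origin: centre of the underside.
- foot_white: White plastic furniture foot, upside down, stem in a hole of the holder. Head: cylinder 30 mm diameter, 34 mm tall, plus an 18 mm rubber disc, 3 mm thick, on top. Stem 27 mm: neck 9 mm diameter (12 mm long), barb 16 mm diameter (4 mm), cone down to 7 mm. Origin: on the axis at the head's underside (level with the holder's top as it stands); z up. About 60 g. Leave it.
- foot_blue: Blue plastic furniture foot, upside down, stem in a hole of the holder. Head: cylinder 30 mm diameter, 34 mm tall, plus an 18 mm rubber disc, 3 mm thick, on top. Stem 27 mm: neck 9 mm diameter (12 mm long), barb 16 mm diameter (4 mm), cone down to 7 mm. Origin: on the axis at the head's underside (level with the holder's top as it stands); z up. About 60 g. Leave it.
- glue: Yellow bottle, 60 mm diameter, 170 mm tall; origin under its centre. Bystander.
- driver: Cordless driver lying on its side, black and green, about 215 x 190 mm, 56 mm high; origin under its motor barrel. Bystander.
- offcut: Flat brown wooden offcut, 50 x 160 x 22 mm; origin under its centre. Bystander.
- batten: Small light wooden batten, 30 x 110 x 20 mm; origin under its centre. Bystander.
- mallet: Mallet with wooden handle and black rubber head, 260 mm long, lying; Bystander.
- screw_tin: Open steel bowl, 84 mm across, 50 mm tall; origin under its centre. Bystander.

How it is judged:
On the way, in this order (a step that is already met when the one before it is completed fails the run):
1. the black foot is pressed home in the rail: head within 1.5 mm of the rail's top face, upright in the hole (z of foot_black in the frame of rail_mouth below 0.0015 m and horizontal distance between foot_black and rail_mouth below 0.004 m and angle between the z axis of foot_black and the z axis of rail_mouth, either way round below 0.12 rad), for 0.1 s.
2. the foot is tugged straight up with 12 to 18 N (cradle raised 2.4 to 3.6 mm) without a break for 0.7 s while it stays in the rail, the fingers pulling on the foot (z of foot_black in the frame of rail_mouth below 0.0065 m and horizontal distance between foot_black and rail_mouth below 0.004 m and angle between the z axis of foot_black and the z axis of rail_mouth, either way round below 0.12 rad and value of joint cradle between 0.0024 and 0.0036 m and contact force between the fingers and foot_black above 2 N), for 0.7 s.
At the end, for the whole second after the job is handed in: The black foot is in the rail's hole, released and at rest, head within 6 mm of the rail's top (latch play), within 4 mm of the hole's centre and 0.12 rad of its axis; the cradle is within 1 mm of rest; other feet and bystanders are within 20 mm of their starts (z of foot_black in the frame of rail_mouth between -0.002 and 0.006 m and horizontal distance between foot_black and rail_mouth below 0.004 m and angle between the z axis of foot_black and the z axis of rail_mouth, either way round below 0.12 rad and value of joint cradle between -0.001 and 0.001 m and linear speed of foot_black below 0.02 m/s and contact force between the fingers and foot_black below 0.1 N and distance of each of foot_white, foot_blue, glue, driver, offcut, batten, mallet, screw_tin from where it was at the start of the episode below 0.02 m); the robot touches nothing.
It fails at once if the foot or rail is pulled up with more than about 24 N (cradle raised over 4.8 mm) (value of joint cradle above 0.0048 m).
It fails at once if the foot or rail is pushed down with more than about 25 N (cradle lowered over 5 mm) (value of joint cradle below -0.005 m).
It fails at once if another foot or a bystander is moved over 20 mm (distance of any of foot_white, foot_blue, glue, driver, offcut, batten, mallet, screw_tin from where it was at the start of the episode above 0.02 m).
It also fails if it takes over 61 s, if anything falls off the work surface, if the arm or the gripper's body presses on something with over 40 N, if the wrist force passes 120 N, or if a joint passes its speed limit or range.

## Robot

A 7-joint arm with a two-finger parallel gripper is mounted at the origin on the work surface. World frame = base frame: x ahead of the robot, y to its left, z up, the work surface at z = 0. Lengths are in m, angles in rad, forces in N, time in s.
With the tool pointing down it reaches from about 0.4 to 0.875 m from the base axis. Payload 6.5 kg.
Tool frame: the origin (TCP) lies on the front face of the gripper's body, between the roots of the fingers; the fingertips stand 64 mm ahead of it and the grasp point (between the pads) lies 45 mm ahead of it; z points along the fingers, y is the direction in which the jaws open and shut (so a half turn about z gives the same grasp; the last joint's range is limited). The gripper opens to 88 mm and grips with 3 to 60 N. Pads are 18 mm wide; open, the fingers measure 123 mm over their backs; the gripper's body (75 mm by 187 mm) begins 45 mm behind the grasp point.
Start: joints at [1.199, 0.536, -0.004, 1.538, 0.003, 1.067, -0.071], TCP at [0.196, -0.62, 0.303] pointing down, gripper open.
Joint ranges: [-2.7, 2.7], [-0.37, 2.16], [-1.27, 1.26], [0.24, 2.4], [-1.31, 4.45], [0.19, 1.91], [-2.76, 2.76]. Speed limits (rad/s): [2.39, 2.39, 3.14, 3.14, 3.14, 3.14, 3.14].

## Interface

Orientations are given as a unit quaternion [x, y, z, w].
In Python, from station import observe, vision, ctrl gives the robot as it stands.
- The arm moves only by the tool send_rows, never from a script. Its argument "series" is a list of rows, each an object of numbers: "x", "y", "z": the shift along the tool's x, y, z in cm; "twist": the turn about the tool's z in rad. In form: [{"x": .., "y": .., "z": .., "twist": ..}, ...]. A call has 1 to 8 rows; each row is the pose to reach, as a shift and turn from the pose commanded when the call began, along the tool's axes at that moment; what a row does not reach only later rows make up. A row lasts 1/10 s, in which the tool goes at most 50 mm and 8.59 degrees, less where a joint would pass 70% of its speed; a pose out of reach is approached as far as the arm can. A call with a gripper value outside its range is refused whole. "fingers" is the closure, from 0 (fully open) to 1 (shut), set as the call begins (left out, the last holds). The fingers move at their own pace and stop on an object; "grip_force" is the grip in N (left out, the last holds). Time passes only in rows, so rows that repeat a pose let the fingers close. It gives the time, the measured TCP pose, the force and the opening at its end, in the units of the state.
- observe(): the state, without advancing time (a new reading comes with each control period).
- vision.get_image(name): name is "side" or "top"; returns a dict with "image" (480x640x3 uint8, blue, green, red), "fx", "fy", "cx", "cy" (pixels), "distortion" ([k1, k2, p1, p2, k3] as OpenCV has them; the pictures are not rectified), "R" (3x3) and "t" (3): a world point X has camera coordinates R X + t. Camera axes: x right, y down, z forward; pixel columns grow to the right and rows downward; lengths in m; the calibration is good to about 2 mm. A picture is of the moment at which its call begins. There is no depth.
- ctrl.sign_off(): hands the job in, once; it reports no verdict.
The state is a dict: "t": time; "q": joint angles; "joint_vel": joint speeds; "tau": joint torques, N m; "tcp_pos": TCP position; "ee_rot": TCP orientation; "wrist_force": force on the tool from outside, world axes, zero at the start; "wrist_torque": the same for the moment, N m; "finger_gap": finger opening in m.
Only numpy, scipy, OpenCV 4.12 (cv2) and the standard library are available. Lean on these libraries where they do the work, as an engineer would, in place of code of your own. Each camera call takes 0.05 s, during which the arm holds its last target.

## Working session

There is one attempt and no reset: what is moved stays moved. The work goes in short steps, Python scripts to look and compute and a tool call to move; the robot and the scene stay as the last step left them, time stands still between calls to the robot, and variables do not carry over. Pictures are saved under pics/ and viewed, and the job is handed in when it is done.

Besides the shell and the picture viewer there is one more tool, called after "Call:" as name([rows], argument=value, ...), one row to a line, values as JSON. send_rows: Moves the arm, as the interface text tells. Its arguments: {"type":"object","properties":{"series":{"type":"array"},"fingers":{"type":"number"},"grip_force":{"type":"number"}},"required":["series"]}

```bash
ls; mkdir -p pics; python3 - <<'E'
from station import observe, vision, ctrl
import cv2,pickle
s=observe(); print(s)
for n in("side","top"):
    d=vision.get_image(n); cv2.imwrite(f"pics/{n}0.png",d["image"]); pickle.dump(d,open(f"{n}0.pkl","wb"))
    print(n,d["fx"],d["cx"],d["distortion"],d["R"],d["t"])
E
```

```text
pics
{'t': 0.0, 'q': array([ 1.19878898,  0.5371521 , -0.00442625,  1.53886651,  0.00259932,
        1.06727366, -0.07119228]), 'joint_vel': array([-4.83751635e-04,  1.94333751e-03,  1.95454867e-04,  2.01700860e-04,
        1.16825690e-03,  1.03569900e-03, -5.91375562e-05]), 'tau': array([-3.99884857e-04, -5.70998704e+01,  9.90094990e-01, -2.51610965e+01,
       -5.63272065e-02,  1.79802580e-02,  1.49355678e-04]), 'tcp_pos': array([ 0.19552603, -0.61937214,  0.30185078]), 'ee_rot': array([ 9.88327405e-01,  1.52342453e-01, -1.92980353e-04, -8.24684199e-04]), 'wrist_force': array([-0.82976296,  0.15065749,  0.59736774]), 'wrist_torque': array([ 0.02733581, -0.00865238,  0.00443648]), 'finger_gap': 0.0880832799437194}
side 460.17427304310286 313.1823161266752 [-0.0248525  0.         0.         0.         0.       ] [[-0.75111513 -0.65998831  0.01554026]
 [-0.43197157  0.47354202 -0.76756662]
 [ 0.49922603 -0.58324385 -0.64078076]] [0.39916239 0.27641045 1.21128154]
top 545.593770350517 325.48350549233356 [-0.05849371  0.          0.          0.          0.        ] [[-0.05071382 -0.99870681 -0.00358005]
 [-0.9757566   0.05031194 -0.21299711]
 [ 0.21290178 -0.00730864 -0.97704627]] [0.02069895 0.55364844 1.67684316]
```

View pics/side0.png

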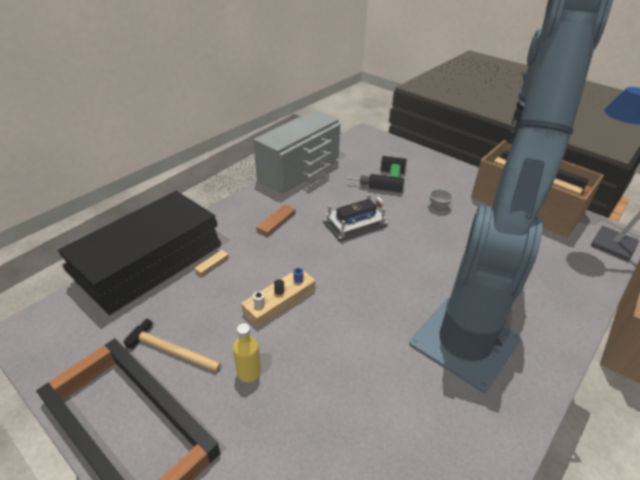

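View pics/top0.png

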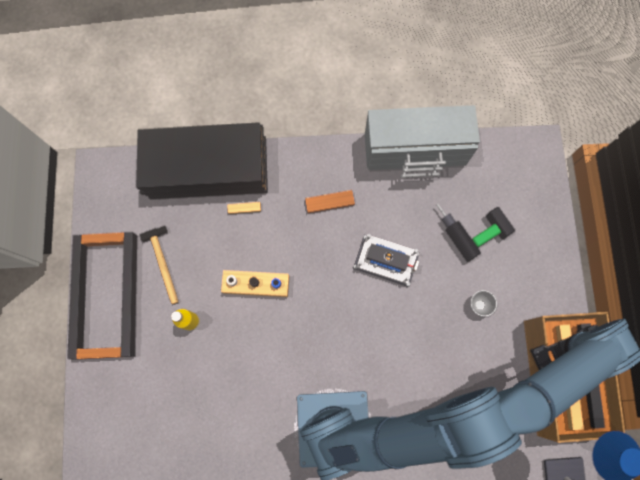

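Black foot is in the holder's middle hole (top ≈(254,283), side ≈(279,287)). The rail stand is at top ≈(389,257), side ≈(357,212). I'll zoom in on both.

```bash
python3 - <<'E'
import cv2,numpy as np
t=cv2.imread("pics/top0.png");s=cv2.imread("pics/side0.png")
def c(im,x,y,w,h,f): return cv2.resize(im[y:y+h,x:x+w],None,fx=f,fy=f,interpolation=cv2.INTER_CUBIC)
a=c(t,210,255,90,60,4.4);b=c(t,345,225,90,60,4.4);d=c(s,235,260,90,66,4.4);e=c(s,315,185,90,66,4.4)
cv2.imwrite("pics/z1.png",np.vstack([np.hstack([a,b]),np.hstack([d,e])]))
E
```

```text
(no output)
```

View pics/z1.png

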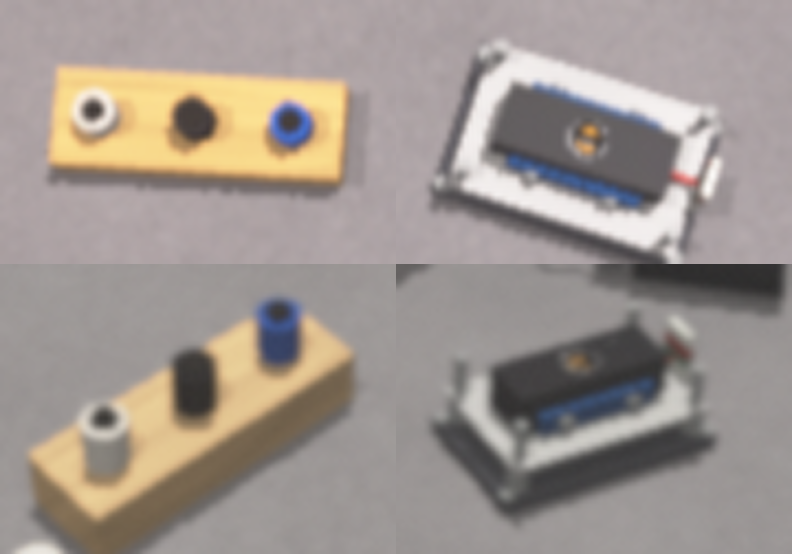

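```bash
cat > h.py <<'E'
import cv2,numpy as np,pickle
def K(d): return np.array([[d["fx"],0,d["cx"]],[0,d["fy"],d["cy"]],[0,0,1]])
def ray(d,uv):
    p=cv2.undistortPoints(np.array(uv,float).reshape(-1,1,2),K(d),np.array(d["distortion"]))[:,0]
    R=np.array(d["R"]);C=-R.T@np.array(d["t"])
    return C,(R.T@np.c_[p,np.ones(len(p))].T).T
def onz(d,uv,z):
    C,r=ray(d,uv); return C+r*((z-C[2])/r[:,2])[:,None]
def proj(d,X):
    R=np.array(d["R"]);return cv2.projectPoints(np.array(X,float).reshape(-1,3),cv2.Rodrigues(R)[0],np.array(d["t"],float),K(d),np.array(d["distortion"]))[0][:,0]
def tri(d1,u1,d2,u2):
    C1,r1=ray(d1,u1);C2,r2=ray(d2,u2)
    A=np.c_[r1[0],-r2[0]];s=np.linalg.lstsq(A,C2-C1,rcond=None)[0]
    a=C1+s[0]*r1[0];b=C2+s[1]*r2[0];return (a+b)/2,np.linalg.norm(a-b)
E
python3 - <<'E'
from h import *
T=pickle.load(open("top0.pkl","rb"));S=pickle.load(open("side0.pkl","rb"))
for d,n,hb,rb,db in((T,"top",(210,255,300,315),(370,240,405,270),0),(S,"side",(235,260,325,330),(340,195,370,220),0)):
    im=d["image"]
    hsv=cv2.cvtColor(im,cv2.COLOR_BGR2HSV)
    x0,y0,x1,y1=hb; sub=hsv[y0:y1,x0:x1]
    # wood
    m=((sub[...,0]>10)&(sub[...,0]<25)&(sub[...,1]>70)&(sub[...,2]>140 if n=="top" else sub[...,2]>90)).astype(np.uint8)
    c=max(cv2.findContours(m,cv2.RETR_EXTERNAL,cv2.CHAIN_APPROX_NONE)[0],key=cv2.contourArea)
    print(n,"wood rect",cv2.minAreaRect(c),"+",x0,y0)
    box=cv2.boxPoints(cv2.minAreaRect(c))+[x0,y0]
    if n=="top":
        w=onz(d,box,.042);print(w, w.mean(0),[np.linalg.norm(w[i]-w[i-1]) for i in range(4)])
    for nm,mm in (("black",(sub[...,2]<75)),("blue",(sub[...,0]>105)&(sub[...,0]<130)&(sub[...,1]>130)),("white",(sub[...,1]<50)&(sub[...,2]>(190 if n=="top" else 170)))):
        N,l,st,ce=cv2.connectedComponentsWithStats(mm.astype(np.uint8))
        for i in range(1,N):
            if st[i,4]>8: print(nm,st[i]+[x0,y0,0,0,0],ce[i]+[x0,y0])
    x0,y0,x1,y1=rb; sub=im[y0:y1,x0:x1]
    print(n,"rail gray");print(cv2.cvtColor(sub,cv2.COLOR_BGR2GRAY)[6:26,4:30])
E
```

```text
top wood rect ((44.72922897338867, 27.873844146728516), (67.11872100830078, 23.297409057617188), 3.1798300743103027) + 210 255
[[0.43626955 0.33162686 0.042     ]
 [0.51106854 0.32665345 0.042     ]
 [0.4881067  0.11263561 0.042     ]
 [0.41378644 0.11947157 0.042     ]] [0.46230781 0.22259687 0.042     ] [np.float64(0.21334329213418704), np.float64(0.07496415160251571), np.float64(0.21524609251765314), np.float64(0.07463397964960791)]
black [251 279   7   7  36] [253.97222222 282.08333333]
blue [272 281   8   6  23] [276.13043478 284.17391304]
white [227 275  10  10  48] [231.125  279.8125]
top rail gray
[[ 96  97  97  97  99 102 104 111 122 131 161 189 201 218 228 232 234 236
  237 237 237 238 238 238 238 237]
 [ 96  96  96  96  96  97  98 100 102 106 118 134 144 166 186 200 218 228
  232 235 237 238 238 239 239 239]
 [ 97  96  96  96  97  97  96  96  98  98 100 104 108 117 128 143 166 186
  202 220 229 233 236 237 236 237]
 [ 96  96  97  97  96  96  97  96  97  97  97  97  98 100 102 107 117 129
  145 169 188 203 221 226 220 223]
 [ 96  96  97  96  96  97  97  97  97  97  97  98  
[... 3429 characters left out ...]
52  55  55
   59  64  69  71  74  78  82  78]
 [ 65  64  62  61  59  57  56  54  53  52  51  52  53  54  57  60  63  67
   71  73  77  77  78  83  90  90]
 [ 60  58  57  55  53  54  53  52  53  54  55  57  60  65  70  72  72  75
   76  73  72  71  73  89 101 104]
 [ 55  54  53  53  52  52  53  57  58  60  65  70  72  74  76  75  72  69
   68  67  65  65  71  86 100 102]
 [ 49  50  52  54  56  59  64  67  71  72  75  77  75  72  71  69  67  63
   63  64  64  67  74  84  95 101]
 [ 53  51  54  60  67  71  75  80  83  83  82  77  71  66  64  63  64  65
   68  72  79  88  97 104 109 118]
 [ 66  58  56  65  74  78  76  79  91 101  98  84  69  65  65  68  73  81
   91 100 110 125 140 146 149 154]]
```

```bash
python3 - <<'E'
from h import *
np.set_printoptions(suppress=True,precision=4)
T=pickle.load(open("top0.pkl","rb"));S=pickle.load(open("side0.pkl","rb"))
U=8
def blob(d,x0,y0,x1,y1,f,seed):
    im=cv2.resize(d["image"][y0:y1,x0:x1],None,fx=U,fy=U,interpolation=cv2.INTER_CUBIC).astype(int)
    m=f(im).astype(np.uint8)
    cs=cv2.findContours(m,cv2.RETR_EXTERNAL,cv2.CHAIN_APPROX_NONE)[0]
    sp=((seed[0]-x0+.5)*U,(seed[1]-y0+.5)*U)
    c=max((c for c in cs if cv2.contourArea(c)>100),key=lambda c:cv2.pointPolygonTest(c,sp,True))
    h=cv2.convexHull(c);M=cv2.moments(h)
    ctr=np.array([M["m10"]/M["m00"],M["m01"]/M["m00"]])
    e=cv2.fitEllipse(h)
    cv=lambda p:(np.array(p)+.5)/U-.5+[x0,y0]
    return cv(ctr),cv(e[0]),np.array(e[1])/U
g=lambda a:a.mean(2)
tw=blob(T,220,270,242,292,lambda i:g(i)<150,(231,280))
tb=blob(T,266,274,286,294,lambda i:g(i)<68,(276,283))
sw=blob(S,247,288,272,314,lambda i:g(i)<110,(258.6,295))
sb=blob(S,288,264,310,286,lambda i:(i[...,0]-i[...,2])<28,(298.3,272))
th=blob(T,376,242,402,266,lambda i:abs(g(i)-97)>8,(388,257))
sh=blob(S,349,200,366,214,lambda i:(g(i)-66)>6,(357,206))
tk=blob(T,244,272,264,294,lambda i:i.max(2)<78,(254,282))
for n,b in zip("tw tb sw sb th sh tk".split(),(tw,tb,sw,sb,th,sh,tk)): print(n,*b)
for n,a,b,z in(("white",tw,sw,.079),("blue",tb,sb,.079),("hole",th,sh,.076)):
    p,e=tri(T,a[0],S,b[0]);print(n,"tri",p,e,"top",onz(T,a[0],z)[0],"side",onz(S,b[0],z)[0])
print("black top",onz(T,tk[0],.079)); 
# rail edges: blue cheeks direction
E
```

```text
Traceback (most recent call last):
cv2.error: OpenCV(4.12.0) /io/opencv/modules/imgproc/src/shapedescr.cpp:361: error: (-201:Incorrect size of input array) There should be at least 5 points to fit the ellipse in function 'fitEllipseNoDirect'
```

```bash
python3 - <<'E'
from h import *
np.set_printoptions(linewidth=200)
T=pickle.load(open("top0.pkl","rb"));S=pickle.load(open("side0.pkl","rb"))
g=lambda d,x0,y0,x1,y1:print(x0,y0,'\n',d["image"][y0:y1,x0:x1].max(2))
g(T,224,273,240,290);g(T,268,276,286,292);g(T,246,274,264,292);g(S,250,288,270,304);g(S,290,266,308,282);g(S,270,276,290,302)
E
```

```text
224 273 
 [[244 245 244 244 244 244 245 245 246 246 246 246 246 246 246 246]
 [245 246 245 244 244 244 245 245 245 245 245 245 245 244 244 244]
 [248 248 248 248 248 247 246 246 247 248 248 248 248 248 247 247]
 [249 250 250 249 249 245 237 236 243 248 249 249 249 249 249 249]
 [249 249 249 249 243 221 184 177 208 239 247 243 242 244 245 246]
 [249 249 249 246 222 157 112 104 136 204 239 234 226 232 237 240]
 [249 249 249 243 191 112  78  74  89 162 233 233 211 224 234 237]
 [249 248 247 242 185 106  75  73  87 159 232 230 196 212 230 236]
 [248 246 241 239 205 135  98  99 138 196 233 218 179 198 227 234]
 [246 242 229 232 228 194 166 172 215 231 229 189 163 197 225 232]
 [246 241 219 215 229 229 225 226 234 226 197 159 164 205 224 231]
 [248 243 218 194 206 217 215 209 202 179 157 160 190 220 230 235]
 [250 246 226 193 186 187 180 168 156 153 174 207 224 234 240 243]
 [251 250 242 220 192 182 177 173 181 197 226 240 243 245 247 247]
 [251 250 248 240 221 204 200 209 229 238 245 248 249 249 249 248]
 [250 250 249 248 242 238 237 239 245 247 248 249 249 249 249 248]
 [249 249 249 248 
[... 6640 characters left out ...]
72  97 139 187 218 225 227 228 228]
 [231 231 226 210 167 130 107  93  84  85  90 103 130 172 209 223 227 227 228 227]
 [231 230 226 213 180 150 133 124 119 119 124 134 155 188 218 226 228 227 226 221]
 [230 228 225 218 201 175 156 148 145 146 148 156 173 202 221 227 226 224 218 206]
 [227 226 224 222 218 204 188 181 179 179 180 186 200 217 224 225 220 211 195 172]
 [225 224 224 225 224 222 218 216 216 216 216 218 221 224 223 217 202 177 155 137]
 [224 225 225 226 227 226 227 226 226 226 226 226 224 220 211 193 169 143 127 120]
 [225 226 227 227 228 228 228 228 228 227 226 224 217 201 177 154 136 122 118 118]
 [227 228 228 228 228 228 228 228 227 225 220 211 193 169 143 126 120 118 118 117]]
```

```bash
cat >> h.py <<'E'
def blob(d,x0,y0,x1,y1,f,U=8):
    im=cv2.resize(d["image"][y0:y1,x0:x1],None,fx=U,fy=U,interpolation=cv2.INTER_CUBIC).astype(int)
    cs=cv2.findContours(f(im).astype(np.uint8),cv2.RETR_EXTERNAL,cv2.CHAIN_APPROX_NONE)[0]
    c=max(cs,key=cv2.contourArea);h=cv2.convexHull(c);M=cv2.moments(h)
    ctr=(np.array([M["m10"]/M["m00"],M["m01"]/M["m00"]])+.5)/U-.5+[x0,y0]
    r=cv2.boundingRect(h);return ctr,np.array(r)/U+[x0,y0,0,0]
E
python3 - <<'E'
from h import *
np.set_printoptions(suppress=True,precision=4)
T=pickle.load(open("top0.pkl","rb"));S=pickle.load(open("side0.pkl","rb"))
mx=lambda t:(lambda i:i.max(2)<t)
g=lambda a:a.mean(2)
tw=blob(T,226,275,235,284,mx(150));tb=blob(T,272,278,280,286,mx(130))
sw=blob(S,254,290,262,298,mx(130));sb=blob(S,294,266,302,274,mx(110))
th=blob(T,381,250,397,263,lambda i:abs(g(i)-97)>9)
sh=blob(S,349,200,366,214,lambda i:(g(i)-66)>7)
tk=blob(T,246,274,262,290,mx(120))
for n,b in zip("tw tb sw sb th sh tk".split(),(tw,tb,sw,sb,th,sh,tk)): print(n,*b)
P={}
for n,a,b,z in(("white",tw,sw,.0785),("blue",tb,sb,.0785),("hole",th,sh,.076)):
    p,e=tri(T,a[0],S,b[0]);P[n]=onz(T,a[0],z)[0]
    print(n,"tri",p,e,"top",P[n],"side",onz(S,b[0],z)[0])
m=(P["white"]+P["blue"])/2;d=P["white"]-P["blue"]
print("mid",m,"dist",np.linalg.norm(d),"yaw of +y(white)",np.arctan2(-d[0],d[1]),"proj mid",proj(T,m))
print("black top",onz(T,tk[0],.06))
# hole rim predicted bbox
a=np.linspace(0,6.28,60)
for d,n,b in((T,"top",th),(S,"side",sh)):
    q=proj(d,np.c_[P["hole"][0]+.012*np.cos(a),P["hole"][1]+.012*np.sin(a),0*a+.076]);print(n,q.min(0),q.max(0))
# rail blue cheeks/white end: red pointer
hsv=cv2.cvtColor(T["image"],cv2.COLOR_BGR2HSV)
for n,mm in(("red",((hsv[...,0]<6)|(hsv[...,0]>174))&(hsv[...,1]>90)),):
    mm[:230]=0;mm[285:]=0;mm[:,:350]=0;mm[:,430:]=0
    ys,xs=np.nonzero(mm);print(xs.mean(),ys.mean(),len(xs)); r=onz(T,[xs.mean(),ys.mean()],.06)[0];print(r, "rail yaw(-y dir)",np.arctan2(*( (r-P["hole"])[[1,0]]))+np.pi/2)
E
```

```text
tw [230.6175 279.5759] [228.875 277.75    4.625   4.625]
tb [275.3601 282.0322] [273.5   280.      4.875   5.   ]
sw [258.1514 294.536 ] [256.125 292.625   5.125   4.5  ]
sb [297.8541 270.3916] [295.75  268.625   5.125   4.625]
th [387.9528 256.4888] [382.75  252.     11.     10.375]
sh [356.354 204.068] [349.   200.    17.    10.75]
tk [253.7244 281.9909] [249.875 277.625   9.      9.625]
white tri [0.471  0.2934 0.0742] 0.00035881597135429925 top [0.4704 0.2928 0.0785] side [0.4677 0.2959 0.0785]
blue tri [0.4562 0.1537 0.0733] 0.0007489179517424453 top [0.4556 0.1534 0.0785] side [0.4521 0.1575 0.0785]
hole tri [ 0.5177 -0.2012  0.0851] 0.0011932216106299498 top [ 0.519  -0.2026  0.076 ] side [ 0.5255 -0.2116  0.076 ]
mid [0.463  0.2231 0.0785] dist 0.14013656281452758 yaw of +y(white) -0.10565460074748942 proj mid [[252.9535 280.8056]]
black top [[0.4622 0.2232 0.06  ]]
top [384.1403 252.7609] [391.7605 260.2321]
side [352.6828 203.8878] [359.8562 208.1165]
409.7142857142857 265.2857142857143 7
[ 0.4903 -0.2714  0.06  ] rail yaw(-y dir) -0.3958725406942398
```

```bash
cat > go.py <<'E'
import sys,numpy as np
from scipy.spatial.transform import Rotation as R
from station import observe
s=observe();r=R.from_quat(s["ee_rot"]);p=s["tcp_pos"]
M=r.as_matrix();print("t",s["t"],"tcp",p.round(4),"toolz",M[:,2].round(4),"ydeg",np.degrees(np.arctan2(M[1,1],M[0,1])).round(2),"F",s["wrist_force"].round(2),"gap",s["finger_gap"].round(4),"q",s["q"].round(2))
for a in sys.argv[1:]:
    v=[float(x) for x in a.split(",")]
    d=M.T@(np.array(v[:3])-p)*100
    tw=0
    if len(v)>3: tw=-np.radians((v[3]-np.degrees(np.arctan2(M[1,1],M[0,1]))+180)%360-180)
    print(a,"->",d.round(2),"twist",round(tw,3))
E
python3 go.py 0.45,-0.4,0.3 0.5,0,0.3,-6 
```

```text
Traceback (most recent call last):
  File "go.py", line 5, in <module>
    M=r.as_matrix();print("t",s["t"],"tcp",p.round(4),"toolz",M[:,2].round(4),"ydeg",np.degrees(np.arctan2(M[1,1],M[0,1])).round(2),"F",s["wrist_force"].round(2),"gap",s["finger_gap"].round(4),"q",s["q"].round(2))
                                                                                                                                                                        ^^^^^^^^^^^^^^^^^^^^^
AttributeError: 'float' object has no attribute 'round'
```

```bash
sed -i 's/s\["finger_gap"\].round(4)/round(s["finger_gap"],4)/' go.py
python3 go.py 0.45,-0.4,0.3 0.5,0,0.3,-6 
```

```text
t 0.1 tcp [ 0.1956 -0.6194  0.3019] toolz [-6.0e-04  1.4e-03 -1.0e+00] ydeg -72.47 F [-0.1  -0.33 -0.61] gap 0.0884 q [ 1.2   0.54 -0.    1.54  0.    1.07 -0.07]
0.45,-0.4,0.3 -> [ 30.87 -13.26   0.21] twist 0
0.5,0,0.3,-6 -> [ 47.68 -49.9    0.26] twist -1.16
```

Call:
send_rows([
  {"x": 4.4,"y": -1.9,"z": 0,"twist": -0.08},
  {"x": 8.8,"y": -3.8,"z": 0,"twist": -0.16},
  {"x": 13.2,"y": -5.7,"z": 0,"twist": -0.24},
  {"x": 17.6,"y": -7.6,"z": 0,"twist": -0.32},
  {"x": 22,"y": -9.5,"z": 0,"twist": -0.4},
  {"x": 26.4,"y": -11.4,"z": 0,"twist": -0.48},
  {"x": 30,"y": -14.5,"z": 0,"twist": -0.56},
  {"x": 32,"y": -18.5,"z": 0,"twist": -0.64},
])

```text
t: 0.9
tcp_pos: [0.4477, -0.3447, 0.3024]
ee_rot: [0.889, 0.458, 0.001, 0.0]
wrist_force: [0.7, 0.1, 0.9]
finger_gap: 0.088
```

```bash
python3 go.py 0.52,0,0.3,-6 0.463,0.2235,0.25,-6
```

```text
t 0.9 tcp [ 0.4477 -0.3447  0.3024] toolz [ 1.5e-03  6.0e-04 -1.0e+00] ydeg -35.49 F [0.7  0.12 0.85] gap 0.088 q [ 0.77  0.41 -0.25  1.76  0.11  0.99 -0.14]
0.52,0,0.3,-6 -> [ 32.27 -14.13   0.27] twist -0.515
0.463,0.2235,0.25,-6 -> [ 47.15 -31.75   5.27] twist -0.515
```

Call:
send_rows([
  {"x": 4.5,"y": -2,"z": 0,"twist": -0.08},
  {"x": 9,"y": -4,"z": 0,"twist": -0.16},
  {"x": 13.5,"y": -6,"z": 0,"twist": -0.24},
  {"x": 18,"y": -8,"z": 0,"twist": -0.32},
  {"x": 22.5,"y": -10,"z": 0,"twist": -0.4},
  {"x": 27,"y": -12,"z": 0,"twist": -0.48},
  {"x": 31,"y": -15,"z": 0,"twist": -0.515},
  {"x": 34.5,"y": -18.5,"z": 0,"twist": -0.515},
])

```text
t: 1.7
tcp_pos: [0.4971, 0.043, 0.3026]
ee_rot: [0.745, 0.668, 0.0, -0.0]
wrist_force: [1.7, -0.3, -0.4]
finger_gap: 0.0882
```

```bash
python3 go.py 0.462,0.2238,0.19,-6
```

```text
t 1.7 tcp [0.4971 0.043  0.3026] toolz [ 3.e-04  5.e-04 -1.e+00] ydeg -6.25 F [ 1.67 -0.3  -0.35] gap 0.0882 q [ 0.25  0.33 -0.52  1.91  0.19  0.96 -0.46]
0.462,0.2238,0.19,-6 -> [17.58 -5.46 11.27] twist -0.004
```

Call:
send_rows([
  {"x": 4,"y": -1.2,"z": 0},
  {"x": 8,"y": -2.5,"z": 1},
  {"x": 12,"y": -3.8,"z": 3},
  {"x": 15.5,"y": -4.8,"z": 6},
  {"x": 17.6,"y": -5.5,"z": 9},
  {"x": 17.6,"y": -5.5,"z": 11},
  {"x": 17.6,"y": -5.5,"z": 11.3},
  {"x": 17.6,"y": -5.5,"z": 11.3},
])

```text
schema error: expected keys x, y, z, twist
```

```bash
cat > look.py <<'E'
import sys,cv2,pickle,numpy as np
from station import vision
tag=sys.argv[1];v=[int(x) for x in sys.argv[2].split(",")]
o=[]
for n,(x,y) in (("top",v[:2]),("side",v[2:4])):
    d=vision.get_image(n);pickle.dump(d,open(f"{n}{tag}.pkl","wb"))
    o.append(cv2.resize(d["image"][y-50:y+50,x-40:x+40],None,fx=5,fy=5,interpolation=cv2.INTER_CUBIC))
cv2.imwrite(f"pics/{tag}.png",np.hstack(o))
E
python3 look.py a 254,270,279,270; python3 go.py 0.462,0.2238,0.111,-6
```

```text
t 1.8 tcp [0.4955 0.0485 0.3029] toolz [-3.0e-04  3.4e-03 -1.0e+00] ydeg -5.67 F [ 0.44 -1.02  0.53] gap 0.0879 q [ 0.25  0.32 -0.53  1.91  0.19  0.96 -0.46]
0.462,0.2238,0.111,-6 -> [17.05 -5.05 19.25] twist 0.006
```

View pics/a.png

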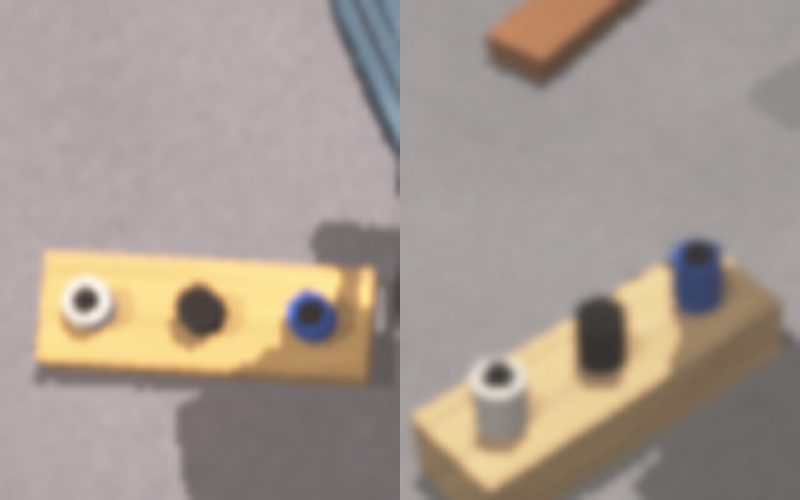

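Move was refused (twist key needed); the holder and its feet stand unchanged. Sending again.

Call:
send_rows([
  {"x": 4,"y": -1.2,"z": 0,"twist": 0},
  {"x": 8,"y": -2.4,"z": 1,"twist": 0},
  {"x": 12,"y": -3.6,"z": 3,"twist": 0},
  {"x": 15.5,"y": -4.6,"z": 6,"twist": 0},
  {"x": 17.1,"y": -5.1,"z": 9,"twist": 0},
  {"x": 17.1,"y": -5.1,"z": 11,"twist": 0},
  {"x": 17.1,"y": -5.1,"z": 11.3,"twist": 0},
  {"x": 17.1,"y": -5.1,"z": 11.3,"twist": 0},
])

```text
t: 2.6
tcp_pos: [0.465, 0.2157, 0.1894]
ee_rot: [0.745, 0.667, -0.001, -0.0]
wrist_force: [0.6, -0.3, 0.9]
finger_gap: 0.088
```

```bash
python3 look.py a2 254,270,279,260; python3 go.py 0.462,0.2238,0.109,-6
```

```text
t 2.7 tcp [0.4659 0.216  0.1907] toolz [ 1.4e-03  3.0e-04 -1.0e+00] ydeg -6.38 F [-0.07 -0.42 -0.17] gap 0.088 q [-0.12  0.52 -0.51  1.96  0.36  0.75 -0.95]
0.462,0.2238,0.109,-6 -> [ 0.72 -0.48  8.17] twist -0.007
```

View pics/a2.png

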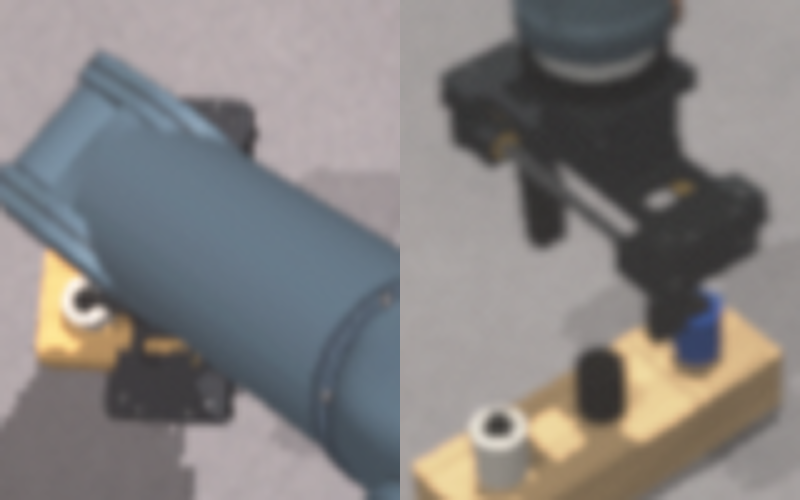

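Call:
send_rows([
  {"x": 0.7,"y": -0.4,"z": 0,"twist": 0},
  {"x": 0.7,"y": -0.4,"z": 3,"twist": 0},
  {"x": 0.7,"y": -0.4,"z": 6,"twist": 0},
  {"x": 0.7,"y": -0.4,"z": 7.5,"twist": 0},
  {"x": 0.7,"y": -0.4,"z": 8,"twist": 0},
  {"x": 0.7,"y": -0.4,"z": 8,"twist": 0},
])

```text
t: 3.3
tcp_pos: [0.4619, 0.2242, 0.11]
ee_rot: [0.745, 0.667, 0.0, -0.0]
wrist_force: [-0.4, 0.1, 0.9]
finger_gap: 0.0881
```

```bash
python3 look.py a3 254,270,279,260; python3 go.py 0.462,0.2238,0.109,-6
```

```text
t 3.4 tcp [0.4625 0.2244 0.1108] toolz [ 1.5e-03  8.0e-04 -1.0e+00] ydeg -6.31 F [-0.69  0.3   1.07] gap 0.0882 q [-0.2   0.65 -0.43  1.99  0.47  0.59 -1.06]
0.462,0.2238,0.109,-6 -> [-0.06 -0.04  0.18] twist -0.005
```

View pics/a3.png

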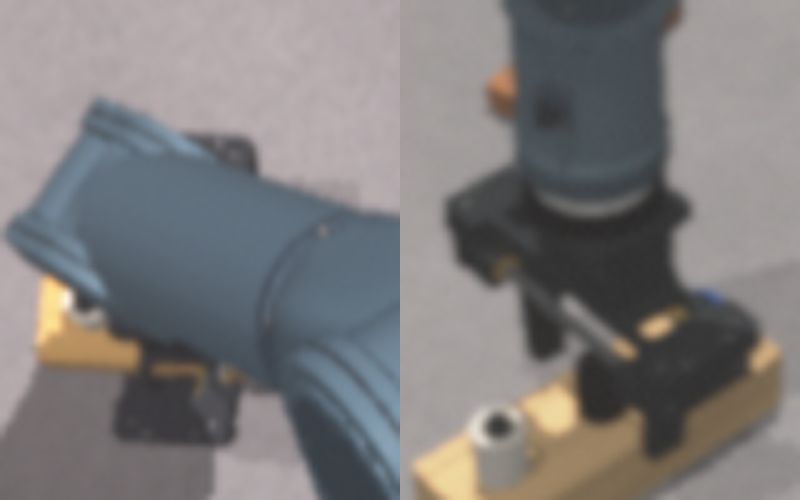

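Call:
send_rows([
  {"x": 0,"y": 0,"z": 0.1,"twist": 0},
  {"x": 0,"y": 0,"z": 0.1,"twist": 0},
  {"x": 0,"y": 0,"z": 0.1,"twist": 0},
  {"x": 0,"y": 0,"z": 0.1,"twist": 0},
  {"x": 0,"y": 0,"z": 0.1,"twist": 0},
  {"x": 0,"y": 0,"z": 0.1,"twist": 0},
  {"x": 0,"y": 0,"z": 0.1,"twist": 0},
  {"x": 0,"y": 0,"z": 0.1,"twist": 0},
], fingers=1, grip_force=10)

```text
t: 4.2
tcp_pos: [0.4618, 0.2239, 0.1087]
ee_rot: [0.745, 0.667, -0.0, -0.0]
wrist_force: [0.7, -0.6, 0.3]
finger_gap: 0.0294
```

```bash
python3 go.py 0.462,0.2238,0.109,-6; python3 look.py a4 254,270,279,270
```

```text
t 4.2 tcp [0.4618 0.2239 0.1087] toolz [-1.e-04 -0.e+00 -1.e+00] ydeg -6.3 F [ 0.65 -0.62  0.26] gap 0.0294 q [-0.21  0.66 -0.43  1.99  0.47  0.59 -1.06]
0.462,0.2238,0.109,-6 -> [-0.01  0.02 -0.03] twist -0.005
```

View pics/a4.png

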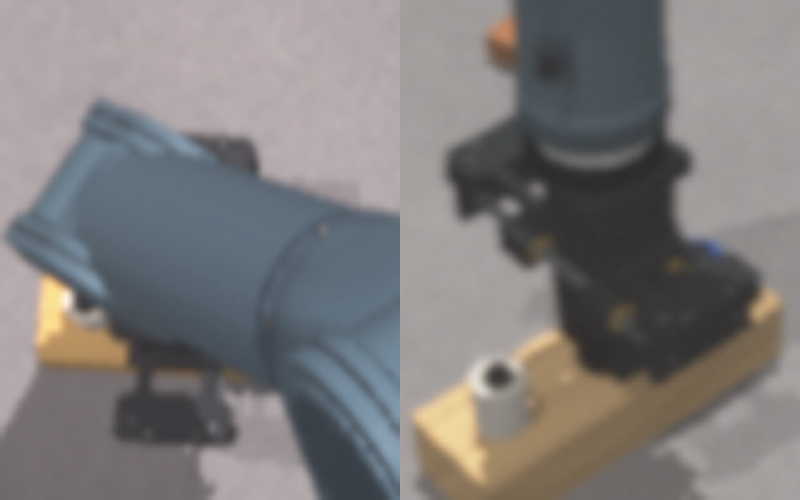

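Call:
send_rows([
  {"x": 0,"y": 0,"z": 0,"twist": 0},
  {"x": 0,"y": 0,"z": 0,"twist": 0},
  {"x": 0,"y": 0,"z": -1,"twist": 0},
  {"x": 0,"y": 0,"z": -3,"twist": 0},
  {"x": 0,"y": 0,"z": -6,"twist": 0},
  {"x": 0,"y": 0,"z": -9,"twist": 0},
  {"x": 0,"y": 0,"z": -10.5,"twist": 0},
  {"x": 0,"y": 0,"z": -10.5,"twist": 0},
], fingers=1, grip_force=40)

```text
t: 5.1
tcp_pos: [0.4629, 0.2244, 0.2158]
ee_rot: [0.745, 0.667, 0.002, 0.001]
wrist_force: [-0.5, 0.7, -0.7]
finger_gap: 0.0292
```

```bash
python3 look.py a5 254,270,279,250;python3 go.py 0.5,0.1,0.213,-6 0.53,-0.1,0.213,-6 0.519,-.2026,.213,-6
```

```text
t 5.2 tcp [0.4616 0.2235 0.2132] toolz [-4.e-04 -5.e-04 -1.e+00] ydeg -6.31 F [0.03 0.27 0.11] gap 0.029 q [-0.12  0.49 -0.53  1.95  0.34  0.8  -0.95]
0.5,0.1,0.213,-6 -> [-11.85   5.18   0.02] twist -0.005
0.53,-0.1,0.213,-6 -> [-3.140e+01  1.036e+01  3.000e-02] twist -0.005
0.519,-.2026,.213,-6 -> [-4.172e+01  1.039e+01  4.000e-02] twist -0.005
```

View pics/a5.png

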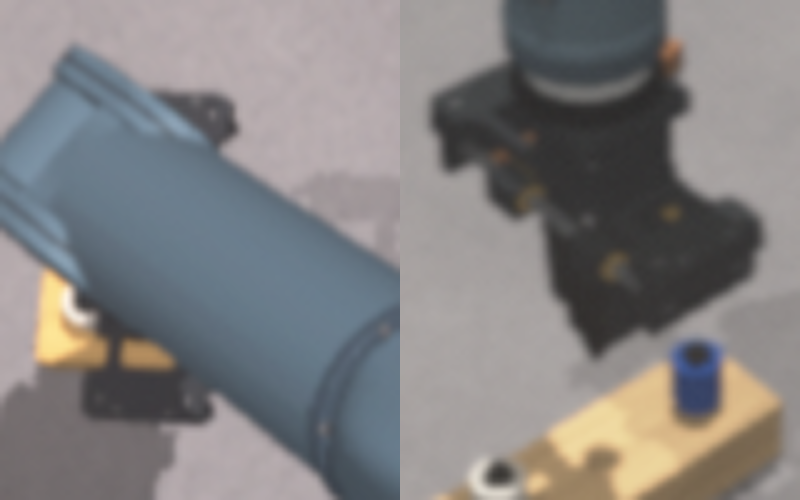

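```bash
python3 - <<'E'
from h import *
np.set_printoptions(suppress=True,precision=4)
T=pickle.load(open("top0.pkl","rb"));S=pickle.load(open("side0.pkl","rb"))
im=S["image"].mean(2)
m=(im-66>9).astype(np.uint8)
m2=np.zeros_like(m);m2[202:213,350:364]=m[202:213,350:364]
# cut the bright floor side along line from (350,206) to (362,202)
yy,xx=np.mgrid[:480,:640]; m2[(yy<205.6-(xx-350)*.42)]=0
print(m2[202:213,349:365])
for t in(7,9,12):
    mm=((im-66>t)&(m2>=0)&(yy>=203)&(yy<212)&(xx>=351)&(xx<363)&(yy>=205.6-(xx-350)*.42))
    pts=np.argwhere(mm)[:,::-1];h=cv2.convexHull(pts.astype(np.int32));M=cv2.moments(h)
    u=(M["m10"]/M["m00"],M["m01"]/M["m00"]);print(t,u,onz(S,u,.076))
    th=blob(T,381,250,397,263,lambda i:abs(i.mean(2)-97)>t);print(th,onz(T,th[0],.076))
print(onz(S,[[357,206],[356,207]],.076))
E
```

```text
[[0 0 0 0 0 0 0 0 0 0 1 0 0 0 0 0]
 [0 0 0 0 0 0 0 0 1 0 0 0 0 0 0 0]
 [0 0 0 0 0 1 1 1 1 0 0 0 0 0 0 0]
 [0 0 0 1 1 1 1 1 1 0 1 1 0 0 0 0]
 [0 0 1 1 1 1 1 1 1 0 0 1 1 0 0 0]
 [0 0 0 1 1 1 1 1 1 1 1 1 1 0 0 0]
 [0 0 0 1 1 1 1 1 1 1 1 1 0 0 0 0]
 [0 0 0 0 1 1 1 1 1 1 1 0 0 0 0 0]
 [0 0 0 0 0 0 0 1 1 0 0 0 0 0 0 0]
 [0 0 0 0 0 0 0 0 0 0 0 0 0 0 0 0]
 [0 0 0 0 0 0 0 0 0 0 0 0 0 0 0 0]]
7 (356.3333333333333, 206.66336633663366) [[ 0.5165 -0.1997  0.076 ]]
(array([387.984 , 256.4523]), array([382.625, 251.75 ,  11.375,  10.875])) [[ 0.5191 -0.2027  0.076 ]]
9 (356.10394265232975, 206.60931899641574) [[ 0.5173 -0.1994  0.076 ]]
(array([387.9528, 256.4888]), array([382.75 , 252.   ,  11.   ,  10.375])) [[ 0.519  -0.2026  0.076 ]]
12 (356.219512195122, 206.40650406504062) [[ 0.5177 -0.2006  0.076 ]]
(array([387.9398, 256.6336]), array([383.   , 252.375,  10.625,   9.875])) [[ 0.5186 -0.2025  0.076 ]]
[[ 0.5172 -0.2042  0.076 ]
 [ 0.5162 -0.1974  0.076 ]]
```

Call:
send_rows([
  {"x": -3,"y": 1.3,"z": 0,"twist": 0},
  {"x": -7,"y": 3,"z": 0,"twist": 0},
  {"x": -11.5,"y": 5,"z": 0,"twist": 0},
  {"x": -16,"y": 6.5,"z": 0,"twist": 0},
  {"x": -20.5,"y": 8,"z": 0,"twist": 0},
  {"x": -25,"y": 9,"z": 0,"twist": 0},
  {"x": -29.5,"y": 10,"z": 0,"twist": 0},
  {"x": -33,"y": 10.3,"z": 0,"twist": 0},
])

```text
t: 6.0
tcp_pos: [0.5272, -0.1187, 0.2118]
ee_rot: [0.746, 0.666, -0.001, -0.001]
wrist_force: [0.3, -0.4, -0.4]
finger_gap: 0.029
```

Call:
send_rows([
  {"x": -3,"y": 0,"z": 0,"twist": 0},
  {"x": -6,"y": 0,"z": 0,"twist": 0},
  {"x": -8,"y": 0,"z": 0,"twist": 0},
  {"x": -8.6,"y": 0,"z": 0,"twist": 0},
  {"x": -8.6,"y": 0,"z": 0,"twist": 0},
  {"x": -8.6,"y": 0,"z": 0,"twist": 0},
])

```text
t: 6.6
tcp_pos: [0.5186, -0.1992, 0.2131]
ee_rot: [0.744, 0.668, 0.0, -0.001]
wrist_force: [0.5, 1.2, -1.0]
finger_gap: 0.0288
```

```bash
python3 look.py b1 388,250,357,200;python3 go.py 0.518,-.202,.1728,-6.3
```

```text
t 6.7 tcp [ 0.5188 -0.1991  0.2135] toolz [-3.e-04  9.e-04 -1.e+00] ydeg -6.16 F [-0.49  0.25 -1.14] gap 0.0292 q [ 0.63  0.54 -0.46  1.84  0.31  0.83 -0.08]
0.518,-.202,.1728,-6.3 -> [-0.3  -0.05  4.07] twist 0.003
```

View pics/b1.png

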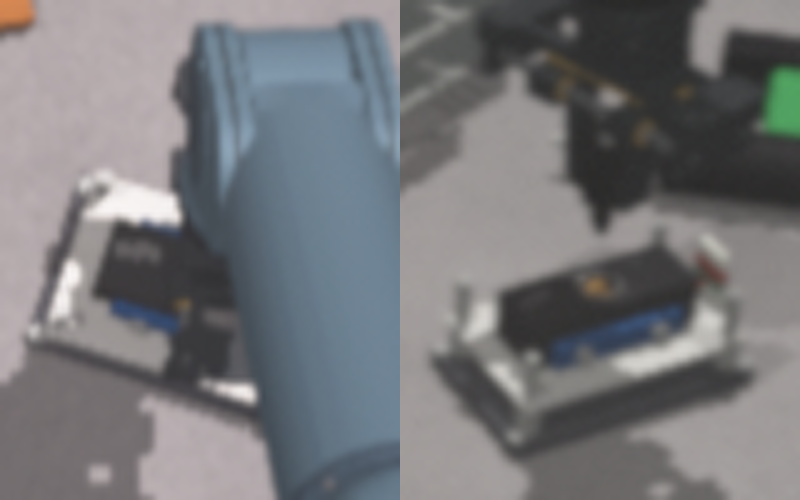

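```bash
python3 - <<'E'
from h import *
np.set_printoptions(suppress=True,precision=4,linewidth=200)
S=pickle.load(open("sideb1.pkl","rb"))
print(S["image"][180:202,348:368].mean(2).astype(int))
# expected pixel of tip if foot axis at TCP, and at hole
for x,y in((.5188,-.1991),(.5172,-.1999)):
  for z in(.1197,.1397,.1437): print(x,y,z,proj(S,[x,y,z]))
E
```

```text
[[142 122  87  57  47  46  46  46  44  46  47  46  46  46  47  47  48  48  48  50]
 [145 125  88  58  47  46  46  44  44  44  44  45  44  46  47  47  48  47  47  49]
 [145 124  87  58  47  46  43  45  44  44  44  44  43  45  46  47  47  47  48  50]
 [143 121  86  58  48  45  43  44  44  42  44  44  44  45  47  49  47  49  48  49]
 [135 116  86  59  47  45  43  43  43  44  44  44  45  46  47  46  47  48  50  55]
 [125 110  88  65  50  46  44  43  43  43  44  44  45  45  47  47  47  48  52  60]
 [132 121 108  88  67  51  46  44  44  44  44  45  46  47  46  48  48  48  56  65]
 [147 142 136 121  96  69  49  44  44  43  43  44  47  46  48  48  48  48  58  66]
 [152 152 150 141 120  89  58  44  43  43  43  44  47  47  47  47  49  54  63  74]
 [152 152 153 147 131 101  67  48  44  44  45  44  46  47  49  50  54  62  75  87]
 [152 151 152 148 138 115  85  59  48  43  46  47  49  51  54  63  77  90 101 105]
 [152 152 152 150 146 132 108  78  54  46  51  61  66  68  77  92 111 125 131 124]
 [151 152 151 153 151 144 123  88  58  49  61  83  98 103 111 124 139 146 147 139]
 [153 153 153 154 154
[... 290 characters left out ...]
154 154 153 145 128]
 [154 154 154 154 153 153 152 146 139 135 142 151 154 155 155 155 153 150 141 121]
 [154 154 154 154 154 154 153 152 148 146 149 152 154 154 154 152 149 141 126 107]
 [155 154 154 154 154 153 150 147 144 142 142 143 145 143 141 137 128 114  99  83]
 [155 155 155 153 151 148 144 141 137 133 130 127 123 117 110 103  94  81  72  65]
 [155 153 150 148 143 139 135 130 123 117 107  99  92  85  78  73  70  66  62  62]]
0.5188 -0.1991 0.1197 [[356.6753 195.7   ]]
0.5188 -0.1991 0.1397 [[357.1406 190.6361]]
0.5188 -0.1991 0.1437 [[357.2346 189.613 ]]
0.5172 -0.1999 0.1197 [[357.2118 195.7864]]
0.5172 -0.1999 0.1397 [[357.6818 190.7221]]
0.5172 -0.1999 0.1437 [[357.7768 189.6989]]
```

Call:
send_rows([
  {"x": -0.2,"y": -0.1,"z": 1,"twist": 0},
  {"x": -0.2,"y": -0.1,"z": 2.5,"twist": 0},
  {"x": -0.2,"y": -0.1,"z": 3.8,"twist": 0},
  {"x": -0.2,"y": -0.1,"z": 4.5,"twist": 0},
  {"x": -0.2,"y": -0.1,"z": 5,"twist": 0},
  {"x": -0.2,"y": -0.1,"z": 5,"twist": 0},
])

```text
t: 7.3
tcp_pos: [0.5176, -0.2027, 0.1631]
ee_rot: [0.745, 0.667, 0.0, -0.0]
wrist_force: [0.1, 0.2, -0.2]
finger_gap: 0.0292
```

```bash
python3 go.py 0.5175,-.201,.1428,-6.3; python3 look.py b2 388,250,357,200;python3 go.py
```

```text
t 7.3 tcp [ 0.5176 -0.2027  0.1631] toolz [ 2.e-04  2.e-04 -1.e+00] ydeg -6.29 F [ 0.1   0.15 -0.19] gap 0.0292 q [ 0.61  0.61 -0.42  1.87  0.36  0.74 -0.12]
0.5175,-.201,.1428,-6.3 -> [ 0.17 -0.02  2.03] twist 0.0
t 7.4 tcp [ 0.5175 -0.2028  0.1638] toolz [ 3.e-04 -0.e+00 -1.e+00] ydeg -6.3 F [ 0.23  0.66 -0.05] gap 0.029 q [ 0.61  0.61 -0.42  1.87  0.36  0.74 -0.12]
```

View pics/b2.png

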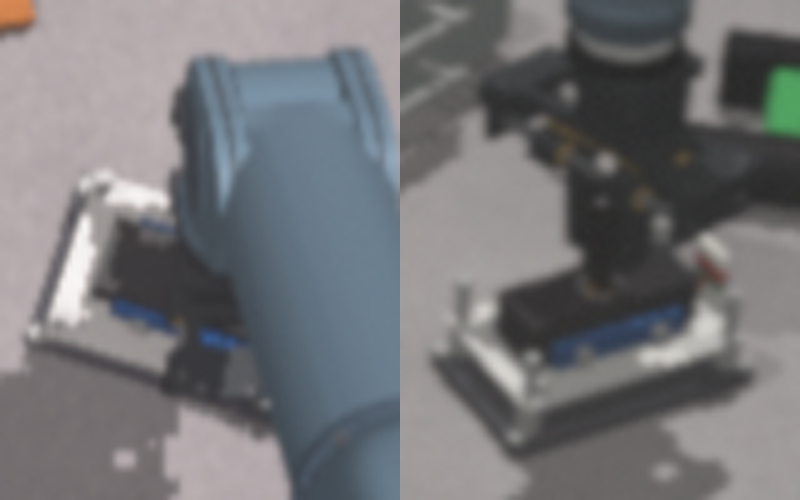

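```bash
python3 - <<'E'
from h import *
np.set_printoptions(suppress=True,precision=4,linewidth=200)
S=pickle.load(open("sideb2.pkl","rb"));S0=pickle.load(open("side0.pkl","rb"))
print(S["image"][194:214,346:370].mean(2).astype(int))
print(S0["image"][200:214,346:370,2].astype(int));print(S["image"][200:214,346:370,2].astype(int))
E
```

```text
[[151 150 146 127  90  59  48  46  45  45  44  45  44  43  44  47  47  48  48  49  61  86 112 121]
 [153 152 147 127  90  59  48  45  45  44  45  45  43  43  45  46  47  47  48  49  59  82 105 112]
 [154 153 148 127  93  61  48  43  45  44  43  44  45  45  45  47  47  48  47  48  57  75  93  98]
 [154 153 148 130  98  66  50  44  43  44  43  44  44  44  45  46  46  47  47  50  57  72  85  90]
 [154 153 150 136 112  85  64  51  46  43  44  43  44  44  45  47  46  48  48  49  56  66  76  80]
 [155 154 152 146 134 115  93  68  51  45  45  43  44  45  45  47  49  48  47  49  53  60  65  67]
 [155 155 155 153 150 140 118  87  59  47  44  44  45  45  45  47  47  47  48  48  53  58  62  63]
 [157 156 155 155 153 147 126  92  60  46  43  43  44  45  47  48  47  47  48  49  55  59  60  62]
 [157 156 153 150 146 135 114  83  57  46  44  43  44  47  46  47  48  49  50  52  57  59  60  61]
 [154 149 142 133 122 107  89  69  51  46  45  44  46  48  49  49  50  51  53  57  60  61  60  61]
 [139 128 113  99  86  75  68  62  54  48  45  45  46  53  56  55  54  56  59  60  60  61  62  62]
 [105  93  
[... 2954 characters left out ...]
3  62]
 [ 57  54  54  54  53  58  65  74  75  70  60  54  55  58  63  65  65  62  62  62  62  61  60  59]
 [ 53  53  53  54  53  55  61  71  79  77  69  66  66  63  60  59  60  59  60  60  60  57  55  53]
 [ 53  52  53  53  52  54  56  61  70  72  69  69  67  61  56  54  54  53  56  54  53  52  51  51]
 [ 52  53  53  53  54  56  54  56  57  59  59  61  60  56  52  51  52  50  52  50  49  50  48  49]
 [ 52  54  53  54  55  55  56  52  53  53  53  54  52  51  51  50  50  49  49  50  49  50  51  51]
 [ 54  53  54  53  55  55  53  53  52  50  52  51  51  50  50  50  50  50  51  52  52  52  53  51]
 [ 55  55  53  51  52  51  49  52  50  51  51  50  50  49  50  51  51  53  55  54  56  58  60  60]]
```

Call:
send_rows([
  {"x": 0,"y": 0,"z": 0.3,"twist": 0},
  {"x": 0,"y": 0,"z": 0.6,"twist": 0},
  {"x": 0,"y": 0,"z": 0.9,"twist": 0},
  {"x": 0,"y": 0,"z": 1.1,"twist": 0},
  {"x": 0,"y": 0,"z": 1.1,"twist": 0},
])

```text
t: 7.9
tcp_pos: [0.5181, -0.2029, 0.1533]
ee_rot: [0.745, 0.667, 0.0, 0.001]
wrist_force: [0.4, 0.8, 6.6]
finger_gap: 0.0287
```

```bash
python3 go.py
```

```text
t 7.9 tcp [ 0.5181 -0.2029  0.1533] toolz [ 1.7e-03 -6.0e-04 -1.0e+00] ydeg -6.3 F [0.39 0.84 6.57] gap 0.0287 q [ 0.61  0.63 -0.41  1.87  0.37  0.72 -0.13]
```

Call:
send_rows([
  {"x": 0,"y": 0,"z": 0.15,"twist": 0},
  {"x": 0,"y": 0,"z": 0.3,"twist": 0},
  {"x": 0,"y": 0,"z": 0.45,"twist": 0},
  {"x": 0,"y": 0,"z": 0.45,"twist": 0},
])

```text
t: 8.3
tcp_pos: [0.5176, -0.2028, 0.1482]
ee_rot: [0.745, 0.667, 0.0, 0.0]
wrist_force: [0.7, -0.9, 3.3]
finger_gap: 0.0293
```

Call:
send_rows([
  {"x": 0,"y": 0,"z": 0.15,"twist": 0},
  {"x": 0,"y": 0,"z": 0.3,"twist": 0},
  {"x": 0,"y": 0,"z": 0.3,"twist": 0},
])

```text
t: 8.6
tcp_pos: [0.5174, -0.2028, 0.1451]
ee_rot: [0.745, 0.667, 0.0, 0.0]
wrist_force: [2.0, -0.3, 3.8]
finger_gap: 0.0293
```

Call:
send_rows([
  {"x": 0,"y": 0,"z": 0.1,"twist": 0},
  {"x": 0,"y": 0,"z": 0.2,"twist": 0},
  {"x": 0,"y": 0,"z": 0.2,"twist": 0},
])

```text
t: 8.9
tcp_pos: [0.5174, -0.2028, 0.1429]
ee_rot: [0.745, 0.667, 0.0, -0.0]
wrist_force: [1.5, -0.5, 0.7]
finger_gap: 0.0293
```

Call:
send_rows([
  {"x": 0,"y": 0,"z": 0.1,"twist": 0},
  {"x": 0,"y": 0,"z": 0.1,"twist": 0},
])

```text
t: 9.1
tcp_pos: [0.5174, -0.2028, 0.1422]
ee_rot: [0.745, 0.667, 0.0, 0.0]
wrist_force: [1.8, -1.2, 2.3]
finger_gap: 0.029
```

Call:
send_rows([
  {"x": 0,"y": 0,"z": 0.1,"twist": 0},
  {"x": 0,"y": 0,"z": 0.1,"twist": 0},
])

```text
t: 9.3
tcp_pos: [0.5174, -0.2028, 0.1414]
ee_rot: [0.745, 0.667, -0.0, 0.0]
wrist_force: [0.8, -1.3, 5.5]
finger_gap: 0.0291
```

Call:
send_rows([
  {"x": 0,"y": 0,"z": 0.05,"twist": 0},
  {"x": 0,"y": 0,"z": 0.05,"twist": 0},
])

```text
t: 9.5
tcp_pos: [0.5174, -0.2028, 0.1411]
ee_rot: [0.745, 0.667, -0.0, 0.0]
wrist_force: [0.9, 0.4, 7.2]
finger_gap: 0.0293
```

Call:
send_rows([
  {"x": 0,"y": 0,"z": 0.05,"twist": 0},
  {"x": 0,"y": 0,"z": 0.1,"twist": 0},
  {"x": 0,"y": 0,"z": 0.1,"twist": 0},
  {"x": 0,"y": 0,"z": 0.1,"twist": 0},
])

```text
t: 9.9
tcp_pos: [0.5174, -0.2028, 0.1404]
ee_rot: [0.745, 0.667, -0.0, 0.0]
wrist_force: [-1.5, -0.5, 10.6]
finger_gap: 0.0291
```

```bash
python3 look.py c1 388,250,357,200;python3 go.py
```

```text
t 10.0 tcp [ 0.5174 -0.2028  0.1405] toolz [-0.e+00 -5.e-04 -1.e+00] ydeg -6.31 F [-1.62  0.14 10.05] gap 0.0291 q [ 0.6   0.64 -0.4   1.88  0.38  0.7  -0.14]
```

View pics/c1.png

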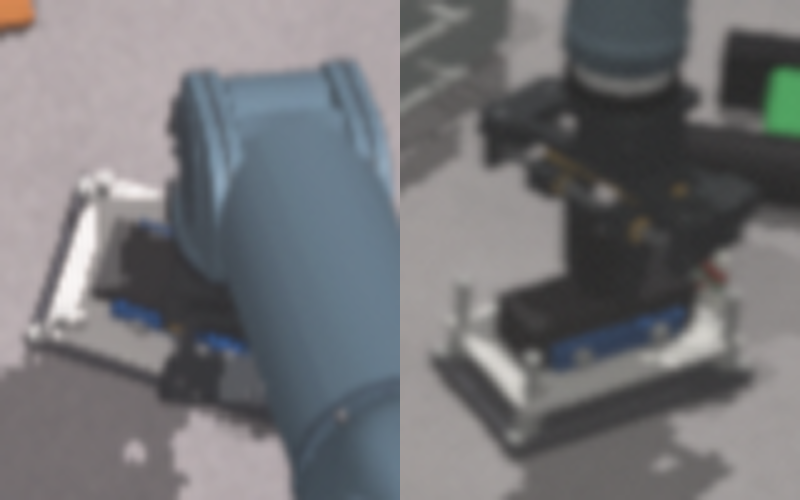

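The foot is pressed home: the force dropped at the snap, then rose at about 4.6 N/mm from TCP z≈0.1427 (expected 0.1428). Now the tug, in small steps.

Call:
send_rows([
  {"x": 0,"y": 0,"z": -0.1,"twist": 0},
  {"x": 0,"y": 0,"z": -0.2,"twist": 0},
  {"x": 0,"y": 0,"z": -0.3,"twist": 0},
  {"x": 0,"y": 0,"z": -0.3,"twist": 0},
], fingers=1, grip_force=50)

```text
t: 10.4
tcp_pos: [0.5173, -0.2028, 0.1426]
ee_rot: [0.745, 0.667, 0.0, 0.0]
wrist_force: [2.4, -0.4, 0.4]
finger_gap: 0.0287
```

Call:
send_rows([
  {"x": 0,"y": 0,"z": -0.1,"twist": 0},
  {"x": 0,"y": 0,"z": -0.1,"twist": 0},
])

```text
t: 10.6
tcp_pos: [0.5173, -0.2027, 0.1435]
ee_rot: [0.745, 0.667, 0.0, -0.0]
wrist_force: [2.4, -0.9, -2.8]
finger_gap: 0.0291
```

Call:
send_rows([
  {"x": 0,"y": 0,"z": -0.1,"twist": 0},
  {"x": 0,"y": 0,"z": -0.1,"twist": 0},
])

```text
t: 10.8
tcp_pos: [0.5173, -0.2027, 0.1447]
ee_rot: [0.745, 0.667, 0.0, -0.0]
wrist_force: [3.6, -0.8, -2.1]
finger_gap: 0.0287
```

Call:
send_rows([
  {"x": 0,"y": 0,"z": -0.1,"twist": 0},
  {"x": 0,"y": 0,"z": -0.1,"twist": 0},
])

```text
t: 11.0
tcp_pos: [0.5173, -0.2027, 0.1456]
ee_rot: [0.745, 0.667, 0.0, -0.0]
wrist_force: [4.1, -1.3, -5.2]
finger_gap: 0.0291
```

Call:
send_rows([
  {"x": 0,"y": 0,"z": -0.1,"twist": 0},
  {"x": 0,"y": 0,"z": -0.1,"twist": 0},
])

```text
t: 11.2
tcp_pos: [0.5172, -0.2027, 0.1464]
ee_rot: [0.745, 0.667, 0.0, -0.0]
wrist_force: [3.4, -1.5, -9.4]
finger_gap: 0.029
```

Call:
send_rows([
  {"x": 0,"y": 0,"z": -0.1,"twist": 0},
  {"x": 0,"y": 0,"z": -0.1,"twist": 0},
  {"x": 0,"y": 0,"z": -0.1,"twist": 0},
])

```text
t: 11.5
tcp_pos: [0.5172, -0.2027, 0.1471]
ee_rot: [0.745, 0.667, 0.0, -0.0]
wrist_force: [6.3, -0.9, -11.7]
finger_gap: 0.0292
```

Call:
send_rows([
  {"x": 0,"y": 0.05,"z": -0.03,"twist": 0},
  {"x": 0,"y": 0.05,"z": -0.06,"twist": 0},
  {"x": 0,"y": 0.05,"z": -0.06,"twist": 0},
])

```text
t: 11.8
tcp_pos: [0.5173, -0.2027, 0.1474]
ee_rot: [0.745, 0.667, -0.0, -0.001]
wrist_force: [5.5, -1.6, -13.5]
finger_gap: 0.0288
```

```bash
python3 look.py c2 388,250,357,200;python3 go.py
```

```text
t 11.9 tcp [ 0.5173 -0.2027  0.1474] toolz [-1.1e-03  6.0e-04 -1.0e+00] ydeg -6.3 F [  6.48  -1.99 -12.79] gap 0.0288 q [ 0.6   0.63 -0.41  1.87  0.37  0.71 -0.13]
```

View pics/c2.png

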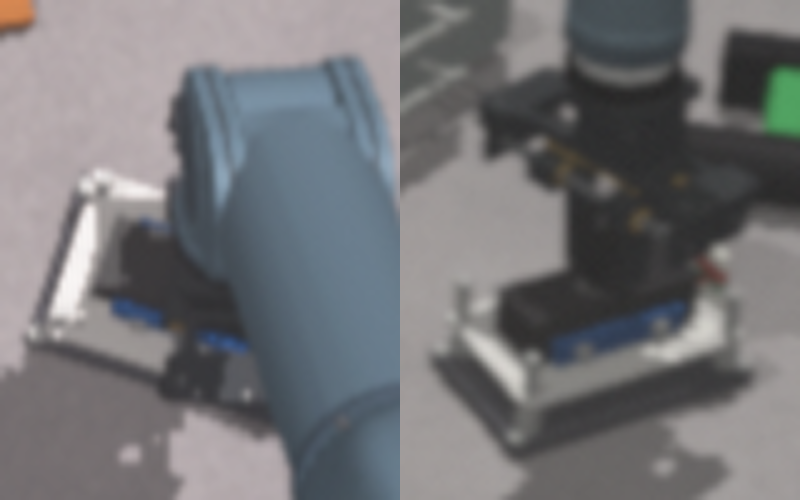

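Call:
send_rows([
  {"x": 0,"y": 0.05,"z": -0.03,"twist": 0},
  {"x": 0,"y": 0.1,"z": -0.06,"twist": 0},
  {"x": 0,"y": 0.1,"z": -0.06,"twist": 0},
  {"x": 0,"y": 0.1,"z": -0.06,"twist": 0},
])

```text
t: 12.3
tcp_pos: [0.5176, -0.2028, 0.148]
ee_rot: [0.745, 0.667, -0.001, -0.001]
wrist_force: [2.6, -1.6, -15.7]
finger_gap: 0.0289
```

```bash
python3 go.py; python3 look.py c3 388,250,357,200;python3 go.py
python3 - <<'E'
from h import *
# vertical shift of rail/pointer patches between pushed (c1), tug (c3), relative static stand
S={k:pickle.load(open(f"side{k}.pkl","rb"))["image"].mean(2).astype(np.float32) for k in("0","c1","c2","c3")}
for nm,(x0,x1,y0,y1) in dict(rail=(337,352,205,224),cheek=(346,376,210,224),post=(320,334,204,216)).items():
    for k in("c1","c2","c3"):
        w=cv2.createHanningWindow((x1-x0,y1-y0),cv2.CV_32F)
        print(nm,k,np.round(cv2.phaseCorrelate(S["0"][y0:y1,x0:x1],S[k][y0:y1,x0:x1],w)[0],2))
E
```

```text
t 12.3 tcp [ 0.5176 -0.2028  0.148 ] toolz [-2.9e-03  6.0e-04 -1.0e+00] ydeg -6.31 F [  2.65  -1.63 -15.68] gap 0.0289 q [ 0.6   0.63 -0.41  1.87  0.37  0.71 -0.13]
t 12.4 tcp [ 0.5176 -0.2027  0.1482] toolz [-2.7e-03  6.0e-04 -1.0e+00] ydeg -6.3 F [  1.29  -1.66 -17.41] gap 0.0288 q [ 0.6   0.63 -0.41  1.87  0.37  0.71 -0.13]
rail c1 [ 0.26 -0.06]
rail c2 [ 0.19 -0.04]
rail c3 [ 0.24 -0.13]
cheek c1 [0.03 0.78]
cheek c2 [ 0.19 -0.16]
cheek c3 [ 0.11 -0.2 ]
post c1 [ 0.52 -0.21]
post c2 [ 0.41 -0.02]
post c3 [ 0.57 -0.12]
```

Call:
send_rows([
  {"x": 0,"y": 0,"z": 0,"twist": 0},
  {"x": 0,"y": 0,"z": 0,"twist": 0},
  {"x": 0,"y": 0,"z": 0,"twist": 0},
])

```text
t: 12.7
tcp_pos: [0.5179, -0.2029, 0.1485]
ee_rot: [0.745, 0.667, -0.001, -0.001]
wrist_force: [-0.6, -1.4, -17.8]
finger_gap: 0.0289
```

Call:
send_rows([
  {"x": 0,"y": 0,"z": 0,"twist": 0},
  {"x": 0,"y": 0,"z": 0,"twist": 0},
  {"x": 0,"y": 0,"z": 0,"twist": 0},
  {"x": 0,"y": 0,"z": 0,"twist": 0},
])

```text
t: 13.1
tcp_pos: [0.5181, -0.2029, 0.1486]
ee_rot: [0.745, 0.667, -0.001, -0.001]
wrist_force: [-2.3, 0.2, -18.2]
finger_gap: 0.0287
```

Call:
send_rows([
  {"x": 0,"y": 0,"z": 0,"twist": 0},
  {"x": 0,"y": 0,"z": 0,"twist": 0},
  {"x": 0,"y": 0,"z": 0,"twist": 0},
  {"x": 0,"y": 0,"z": 0,"twist": 0},
])

```text
t: 13.5
tcp_pos: [0.5182, -0.2029, 0.1486]
ee_rot: [0.745, 0.667, -0.0, -0.001]
wrist_force: [-3.8, -0.5, -18.0]
finger_gap: 0.0288
```

Call:
send_rows([
  {"x": 0,"y": -0.05,"z": 0.05,"twist": 0},
  {"x": 0,"y": -0.05,"z": 0.05,"twist": 0},
  {"x": 0,"y": -0.05,"z": 0.05,"twist": 0},
  {"x": 0,"y": -0.05,"z": 0.05,"twist": 0},
  {"x": 0,"y": -0.05,"z": 0.05,"twist": 0},
])

```text
t: 14.0
tcp_pos: [0.5182, -0.2029, 0.1484]
ee_rot: [0.745, 0.667, -0.0, -0.0]
wrist_force: [-4.2, -0.3, -16.2]
finger_gap: 0.0285
```

Call:
send_rows([
  {"x": 0,"y": 0,"z": 0,"twist": 0},
  {"x": 0,"y": 0,"z": 0,"twist": 0},
  {"x": 0,"y": 0,"z": 0,"twist": 0},
  {"x": 0,"y": 0,"z": 0,"twist": 0},
])

```text
t: 14.4
tcp_pos: [0.5182, -0.2029, 0.1484]
ee_rot: [0.745, 0.667, -0.0, -0.0]
wrist_force: [-5.6, -0.4, -16.7]
finger_gap: 0.0284
```

Call:
send_rows([
  {"x": 0,"y": 0,"z": 0,"twist": 0},
  {"x": 0,"y": 0,"z": 0,"twist": 0},
  {"x": 0,"y": 0,"z": 0,"twist": 0},
  {"x": 0,"y": 0,"z": 0,"twist": 0},
])

```text
t: 14.8
tcp_pos: [0.5182, -0.2029, 0.1484]
ee_rot: [0.745, 0.667, -0.0, -0.0]
wrist_force: [-4.9, -0.1, -16.6]
finger_gap: 0.0288
```

Call:
send_rows([
  {"x": 0,"y": 0,"z": 0,"twist": 0},
  {"x": 0,"y": 0,"z": 0,"twist": 0},
  {"x": 0,"y": 0,"z": 0,"twist": 0},
  {"x": 0,"y": 0,"z": 0,"twist": 0},
])

```text
t: 15.2
tcp_pos: [0.5182, -0.2029, 0.1484]
ee_rot: [0.745, 0.667, -0.0, -0.0]
wrist_force: [-5.6, -0.6, -16.4]
finger_gap: 0.0288
```

Call:
send_rows([
  {"x": 0,"y": -0.05,"z": 0.03,"twist": 0},
  {"x": 0,"y": -0.05,"z": 0.03,"twist": 0},
  {"x": 0,"y": -0.05,"z": 0.03,"twist": 0},
  {"x": 0,"y": -0.05,"z": 0.03,"twist": 0},
  {"x": 0,"y": -0.05,"z": 0.03,"twist": 0},
])

```text
t: 15.7
tcp_pos: [0.518, -0.2029, 0.1482]
ee_rot: [0.745, 0.667, 0.0, 0.0]
wrist_force: [-3.7, -0.4, -16.0]
finger_gap: 0.0287
```

Call:
send_rows([
  {"x": 0,"y": 0,"z": 0,"twist": 0},
  {"x": 0,"y": 0,"z": 0,"twist": 0},
  {"x": 0,"y": 0,"z": 0,"twist": 0},
  {"x": 0,"y": 0,"z": 0,"twist": 0},
  {"x": 0,"y": 0,"z": 0,"twist": 0},
  {"x": 0,"y": 0,"z": 0,"twist": 0},
  {"x": 0,"y": 0,"z": 0,"twist": 0},
  {"x": 0,"y": 0,"z": 0,"twist": 0},
])

```text
t: 16.5
tcp_pos: [0.518, -0.2028, 0.1481]
ee_rot: [0.745, 0.667, 0.0, 0.0]
wrist_force: [-2.8, 0.2, -15.6]
finger_gap: 0.0292
```

Call:
send_rows([
  {"x": 0,"y": 0,"z": 0,"twist": 0},
  {"x": 0,"y": 0,"z": 0,"twist": 0},
  {"x": 0,"y": 0,"z": 0,"twist": 0},
  {"x": 0,"y": 0,"z": 0,"twist": 0},
])

```text
t: 16.9
tcp_pos: [0.518, -0.2028, 0.1482]
ee_rot: [0.745, 0.667, 0.0, 0.0]
wrist_force: [-1.7, -0.8, -15.5]
finger_gap: 0.029
```

```bash
python3 look.py c4 388,250,357,200;python3 go.py
python3 - <<'E'
import cv2,numpy as np,pickle
o=[]
for k in("0","c1","c4"):
    im=pickle.load(open(f"side{k}.pkl","rb"))["image"][186:236,312:396]
    o.append(cv2.resize(im,None,fx=6.5,fy=4*1.0,interpolation=cv2.INTER_CUBIC)[:196])
cv2.imwrite("pics/cmp.png",np.vstack(o))
E
```

```text
t 17.0 tcp [ 0.5179 -0.2028  0.1482] toolz [ 2.e-04 -0.e+00 -1.e+00] ydeg -6.3 F [ -2.98  -0.31 -15.05] gap 0.0289 q [ 0.6   0.63 -0.41  1.87  0.37  0.71 -0.13]
```

View pics/cmp.png

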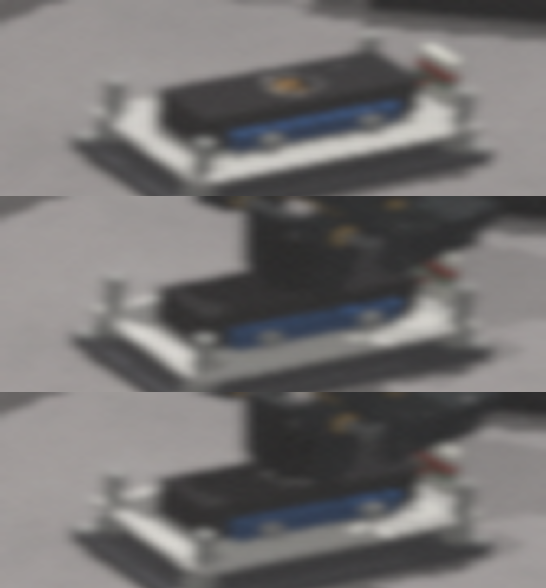

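```bash
python3 - <<'E'
from h import *
for k in("0","b2","c1","c2","c3","c4"):
    d=pickle.load(open(f"side{k}.pkl","rb"));im=d["image"][195:210,372:386].astype(float)
    r=np.clip(im[...,2]-im[...,:2].max(2)-8,0,None)
    yy,xx=np.mgrid[195:210,372:386];print(k,round((r*xx).sum()/r.sum(),2),round((r*yy).sum()/r.sum(),2),round(r.sum()))
    hsv=d["image"][208:228,342:380].astype(float);b=np.clip(hsv[...,0]-hsv[...,2]-25,0,None);y2=np.mgrid[208:228,342:380][0];print("  blue row",round((b*y2).sum()/b.sum(),2),round(b.sum()))
S=pickle.load(open("side0.pkl","rb"))
print(proj(S,[[.49,-.27,.06],[.49,-.27,.063]]))
E
```

```text
0 378.64 203.41 253
  blue row 215.73 1201
b2 378.77 203.48 240
  blue row 215.51 734
c1 379.51 204.04 162
  blue row 216.25 661
c2 378.94 203.79 243
  blue row 214.94 680
c3 378.64 203.68 268
  blue row 215.14 619
c4 378.63 203.63 268
  blue row 215.16 627
[[374.57867476 204.60495112]
 [374.66692631 203.89294804]]
```

Call:
send_rows([
  {"x": 0,"y": 0,"z": 0.1,"twist": 0},
  {"x": 0,"y": 0,"z": 0.2,"twist": 0},
  {"x": 0,"y": 0,"z": 0.3,"twist": 0},
  {"x": 0,"y": 0,"z": 0.45,"twist": 0},
  {"x": 0,"y": 0,"z": 0.45,"twist": 0},
  {"x": 0,"y": 0,"z": 0.45,"twist": 0},
])

```text
t: 17.6
tcp_pos: [0.5191, -0.2029, 0.1446]
ee_rot: [0.745, 0.667, 0.001, 0.001]
wrist_force: [-2.3, 0.5, -1.0]
finger_gap: 0.0288
```

Call:
send_rows([
  {"x": 0,"y": 0,"z": 0,"twist": 0},
  {"x": 0,"y": 0,"z": 0,"twist": 0},
  {"x": 0,"y": 0,"z": 0,"twist": 0},
  {"x": 0,"y": 0,"z": 0,"twist": 0},
  {"x": 0,"y": 0,"z": 0,"twist": 0},
  {"x": 0,"y": 0,"z": 0,"twist": 0},
], fingers=0.3)

```text
t: 18.2
tcp_pos: [0.5179, -0.2028, 0.1436]
ee_rot: [0.745, 0.667, 0.0, 0.0]
wrist_force: [0.1, -0.0, -0.2]
finger_gap: 0.062
```

Released with no residual force. Retreating straight up, then aside so both cameras see the foot.

Call:
send_rows([
  {"x": 0,"y": 0,"z": -1,"twist": 0},
  {"x": 0,"y": 0,"z": -3,"twist": 0},
  {"x": 0,"y": 0,"z": -6,"twist": 0},
  {"x": 0,"y": 0,"z": -10,"twist": 0},
  {"x": 2,"y": 0,"z": -14,"twist": 0},
  {"x": 6,"y": 0,"z": -16,"twist": 0},
  {"x": 10.5,"y": 0,"z": -16,"twist": 0},
  {"x": 15,"y": 0,"z": -16,"twist": 0},
])

```text
t: 19.0
tcp_pos: [0.5346, -0.0524, 0.3054]
ee_rot: [0.745, 0.667, 0.001, 0.001]
wrist_force: [0.5, 0.3, -0.8]
finger_gap: 0.0619
```

Call:
send_rows([
  {"x": 4.5,"y": 0,"z": 0,"twist": 0},
  {"x": 9,"y": 0,"z": 0,"twist": 0},
  {"x": 13,"y": 0,"z": 0,"twist": 0},
  {"x": 15,"y": 0,"z": 0,"twist": 0},
  {"x": 15,"y": 0,"z": 0,"twist": 0},
  {"x": 15,"y": 0,"z": 0,"twist": 0},
])

```text
t: 19.6
tcp_pos: [0.5507, 0.0948, 0.3039]
ee_rot: [0.745, 0.667, -0.0, 0.0]
wrist_force: [0.3, -0.0, 0.4]
finger_gap: 0.0617
```

```bash
python3 look.py d1 388,250,357,200;python3 go.py; python3 -c "
import pickle,cv2
for n in('top','side'): cv2.imwrite(f'pics/{n}end.png',pickle.load(open(n+'d1.pkl','rb'))['image'])"
```

```text
t 19.7 tcp [0.5508 0.0934 0.3037] toolz [-1.0e-04 -1.2e-03 -1.0e+00] ydeg -6.44 F [ 0.01 -0.41  0.64] gap 0.0614 q [ 0.19  0.44 -0.58  1.76  0.28  1.03 -0.6 ]
```

View pics/d1.png

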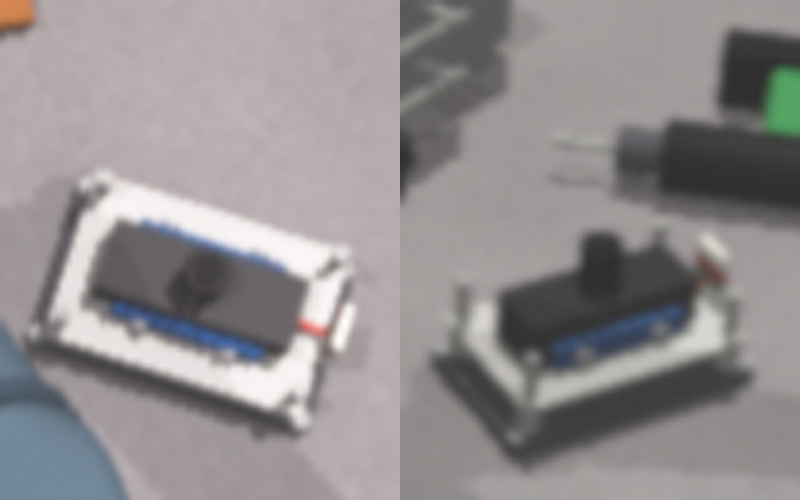

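View pics/sideend.png

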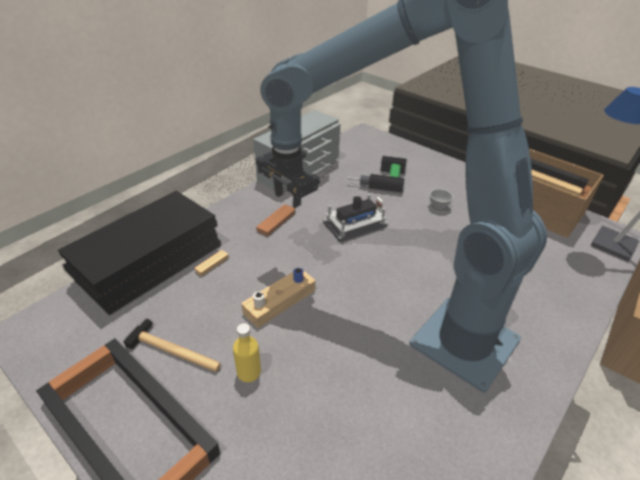

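The foot stands upright and seated in the rail (side ≈(357,203), top ≈(389,254)). White and blue feet and all the bystanders are where they were, and the gripper is clear. Handing in.

```bash
python3 -c "
from station import ctrl
print(ctrl.sign_off())"
```

```text
the job is handed in; nothing more can be done
None
```

The black foot is clicked home in the rail, passed the tug test and is released. I handed the job in at about 20 s of the 61 s allowed.

- **Push:** The force peaked at about 6.6 N on the latches and dropped to 0.7 N as they snapped in. It then rose at about 4.6 N/mm once the head was on the rail. Contact began at tool height 0.1427 m, against the expected 0.1428 m. I pushed to about 10.6 N at most.
- **Tug:** The pull crept up to about 18 N at the wrist (about 17.4 N net of the foot's weight), so I eased it back. It then held steady at about 16.5 N for over a second, and at about 15.5 N for another 1.3 s. The foot stayed in; the readings suggest about 2 mm of free play.
- **Release:** The wrist force was near zero after the fingers opened. The last pictures show the foot upright and seated, with the arm clear. By eye, nothing else had moved.

**What disagreed or stayed uncertain:**
- The two cameras differed by about 3–5 mm at the feet and the hole. I worked from the distance between foot and hole instead, and checked the stem against the hole's rim before pushing.
- The cradle pictures could only roughly confirm the pull. The pointer was partly hidden by the gripper. The blue cheeks moved about 4.6 mm between push and tug, where I expected about 5 mm. The pull values therefore rest mainly on the wrist force.
- Sideways force reached about 6 N during the tug until I shifted the tool by about 1 mm.
- One early move was refused because a row lacked the twist value. Nothing moved, and I sent it again.

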